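# Hold the dust port's sprung shutter half open with the push stick

### The job

Pull the wooden push stick up out of its holder and, with its lower part, push the yellow tab of the dust port's sprung shutter until the port is half open, the yellow pointers at the green marks. Keep the robot itself off the shutter, never let it open past three quarters, or the suction swallows the brass pieces, and leave the file, brass leaf, tape measure and wax tin where they are. Finish while still holding: the stick in the gripper, its foot just clear of the port's deck, pressing the tab so that the shutter stays still at half open.

Things in the scene. Friction and masses are not known exactly. Their poses are not given: they have to be found in the camera images.
- stick_grip (a point): Push stick: square wooden bar 20 x 20 x 140 mm, 40 g, pale wood with a red band near each end, standing loose in a square well of a dark wooden holder. This point lies on its axis 102 mm above its foot and 38 mm below its top: the place to grip it. z runs up along the stick, x and y are square to its side faces.
- stick_foot (a point): Centre of the push stick's lower end face (the foot), axes as the stick's.
- stick_holder: Fixed holder of the push stick: dark square tube 36 x 36 mm, 70 mm tall, on a 60 x 60 x 6 mm steel foot; its square well is 24 mm wide and its floor lies 6 mm above the bench (so the stick stands 2 mm loose on each side and sticks out 76 mm above the rim). Origin at the centre of its underside, on the bench.
- port: Fixed dust port: green box 130 mm (its x) by 240 mm (its y), its flat deck 45 mm above the bench, with a round mouth of 70 mm in it; dark rails 14 mm wide along the two long sides rise to 58 mm above the bench. Origin at the centre of its underside, on the bench. The shutter slides open along the port's +y axis (horizontal).
- shutter (a joint): Opening of the aluminium shutter in m: 0 closed (where its spring keeps it), 0.035 half open, 0.070 fully open, growing along the port's +y. Spring force against opening: 2 N when closed, 4.8 N half open, 7.6 N fully open; it springs shut when let go. Two small yellow pointers on it move beside marks on the rails: white for closed and fully open, broad green for half open.
- push_face (a point): Point on the shutter's upright yellow tab, 70 mm wide (port x), 6 mm thick (port y), top edge 110 mm above the bench: this point is at the middle of the width of the face to be pushed, the one looking to the port's -y, 87 mm above the bench. It moves with the shutter; its axes are those of the port. Between this face and the deck's -y end (58 mm away when shut) the deck is clear, 102 mm wide between the rails.
- file: Bystander: round steel file, 120 mm long with a blue handle, standing in a holder just like the stick's; leave it. Origin at its lower end.
- brass_leaf: Bystander: loose brass crescent about 70 mm long and 5 mm thick, flat on the bench; leave it. Origin near its middle, on the bench.
- tape: Bystander: yellow tape measure 62 x 36 x 58 mm; leave it. Origin at the centre of its underside.
- wax_tin: Bystander: round pale tin, 68 mm diameter, 45 mm tall; leave it. Origin at the centre of its underside.
Not all that is in view belongs to the job. What is shaped like the stick_holder but turquoise is not meant. Of the things that look like the part that bears stick_grip, the larger one is meant.

How it is judged:
By the outcome, as a careful person would: the job done as asked, in the order asked, and still so for the second after the job is handed in, while the arm keeps its last pose, push and grip.
It also fails if it takes over 38 s, if anything falls off the work surface, if the arm or the gripper's body presses on something with over 40 N, if the wrist force passes 120 N, or if a joint passes its speed limit or range.

### The arm

A 6-joint arm with a two-finger parallel gripper is mounted at the origin on the work surface. World frame = base frame: x ahead of the robot, y to its left, z up, the work surface at z = 0. Lengths are in m, angles in rad, forces in N, time in s.
With the tool pointing down it reaches from about 0.35 to 0.85 m from the base axis. Payload 8.1 kg.
Tool frame: the origin (TCP) lies at the very end of the fingers, on their centre line; the grasp point (between the pads) lies 19 mm behind it (manip.tcp_to_grasp is the distance from the TCP to the grasp point, in m); z points along the fingers, y is the direction in which the jaws open and shut (so a half turn about z gives the same grasp; the last joint's range is limited). The gripper opens to 85 mm and grips with 20 to 120 N. Pads are 22 mm wide; open, the fingers measure 114 mm over their backs; the gripper's body (76 mm by 85 mm) begins 54 mm behind the grasp point. The pads swing forward as they close: fully open they stand 13 mm farther back than shut.
Start: joints at [1.149, 0.13, 1.488, -0, 1.523, -0.085], TCP at [0.198, 0.566, 0.231] pointing down, gripper open.
Joint ranges: [-2.96, 2.96], [-0.89, 2.26], [0.02, 2.5], [-1.34, 4.48], [0, 2.73], [-2.66, 2.66]. Speed limits (rad/s): [2.39, 2.39, 2.79, 3.14, 3.14, 3.14].

### API

Orientations are given as a 3x3 rotation matrix whose columns are the frame's x, y, z axes.
In Python, from plant import read_state, grab_frame, ticket, manip gives the robot as it stands.
- The arm moves only by the tool drive_tool, never from a script. Its argument "deltas" is a list of rows, each a list of 5 numbers: the closure in counts, from 0 (fully open) to 255 (shut), then the shift along the world's x, y, z in cm, then the turn about the world's z in degrees. A call has 1 to 10 rows; each row shifts and turns the pose as measured when the row begins; what a row does not reach is not made up. A row lasts 1/8 s, in which the tool goes at most 62.5 mm and 10.7 degrees, less where a joint would pass 70% of its speed; a pose out of reach is approached as far as the arm can. A call with a gripper value outside its range is refused whole. The fingers move at their own pace and stop on an object; "squeeze" is the grip in N (left out, the last holds). Time passes only in rows, so rows that do not move let the fingers close. It gives the time, the measured TCP pose, the force and the opening at its end, in the units of the state.
- read_state(): the state, without advancing time (a new reading comes with each control period).
- grab_frame(name): name is "scene" or "top" or "wrist"; returns a dict with "color" (420x560x3 uint8, red, green, blue), "depth" (420x560 float32, m along the optical axis (not along the pixel's ray), 0 where there is no reading), "intrinsics" (3x3 intrinsics, pixels), "D" ([k1, k2, p1, p2, k3] as OpenCV has them; the pictures are not rectified), "rvec" (rotation vector, rad) and "tvec" (3), from world to camera coordinates, as OpenCV has them. Camera axes: x right, y down, z forward; pixel columns grow to the right and rows downward; lengths in m; the calibration is good to about 2 mm. A picture is of the moment at which its call begins.
- ticket.hand_in(): hands the job in, once; it reports no verdict.
The state is a dict: "clock": time; "joint_positions": joint angles; "qd": joint speeds; "tau": joint torques, N m; "tcp_pos": TCP position; "tool_rot": TCP orientation; "wrist_force": force on the tool from outside, world axes, zero at the start; "ft_torque": the same for the moment, N m; "gripper_width": opening from 0.0 (shut) to 1.0 (fully open).
Only numpy, scipy, OpenCV 4.12 (cv2) and the standard library are available. Lean on these libraries where they do the work, as an engineer would, in place of code of your own. Each camera call takes 0.05 s, during which the arm holds its last target.

## Working session

There is one attempt and no reset: what is moved stays moved. The work goes in short steps, Python scripts to look and compute and a tool call to move; the robot and the scene stay as the last step left them, time stands still between calls to the robot, and variables do not carry over. Pictures are saved under pics/ and viewed, and the job is handed in when it is done.

Besides the shell and the picture viewer there is one more tool, called after "Call:" as name(argument=value, ...) on one line, values as JSON. drive_tool: Moves the arm, as the interface text tells. Its arguments: {"type":"object","properties":{"deltas":{"type":"array","items":{"type":"array","items":{"type":"number"}}},"squeeze":{"type":"number"}},"required":["deltas"]}

```bash
mkdir -p pics; cat > h.py <<'E'
import numpy as np, cv2
from plant import read_state, grab_frame, ticket, manip
def save(f,n): cv2.imwrite('pics/'+n,f['color'][:,:,::-1])
def world(f,u,v,d=None):
    K=np.array(f['intrinsics']);D=np.array(f['D'],float);R=cv2.Rodrigues(np.array(f['rvec'],float))[0];t=np.array(f['tvec'],float).ravel()
    p=cv2.undistortPoints(np.array([[[u,v]]],float),K,D)[0,0]
    return R,t,np.array([p[0],p[1],1.])
def onz(f,u,v,z):
    R,t,r=world(f,u,v); o=-R.T@t; d=R.T@r; return o+d*(z-o[2])/d[2]
def dep(f,u,v):
    R,t,r=world(f,u,v); return R.T@(r*f['depth'][int(round(v)),int(round(u))]-t)
def cloud(f):
    K=np.array(f['intrinsics']);D=np.array(f['D'],float);R=cv2.Rodrigues(np.array(f['rvec'],float))[0];t=np.array(f['tvec'],float).ravel()
    h,w=f['depth'].shape; uu,vv=np.meshgrid(np.arange(w),np.arange(h))
    p=cv2.undistortPoints(np.stack([uu,vv],-1).reshape(-1,1,2).astype(float),K,D).reshape(h,w,2)
    P=np.dstack([p,np.ones((h,w))])*f['depth'][...,None]
    return (P-t)@R
def proj(f,P): return cv2.projectPoints(np.array(P,float).reshape(-1,1,3),np.array(f['rvec'],float),np.array(f['tvec'],float),np.array(f['intrinsics']),np.array(f['D'],float))[0].reshape(-1,2)
E
python3 - <<'E'
from h import *
import pickle
F={}
for n in ['scene','top','wrist']:
    F[n]=grab_frame(n); save(F[n],n+'0.png')
pickle.dump(F,open('f0.pkl','wb'))
s=read_state(); print(s['clock'],s['tcp_pos'],s['tool_rot'],s['gripper_width'],manip.__dict__ if hasattr(manip,'__dict__') else manip)
E
```

```text
0.15 [0.19809878 0.56590334 0.23047071] [[-9.43814917e-01  3.30474021e-01 -5.69316796e-04]
 [ 3.30474494e-01  9.43814017e-01 -1.30785272e-03]
 [ 1.05117824e-04 -1.42251559e-03 -9.99998983e-01]] 1.000656120150174 {}
```

View pics/scene0.png

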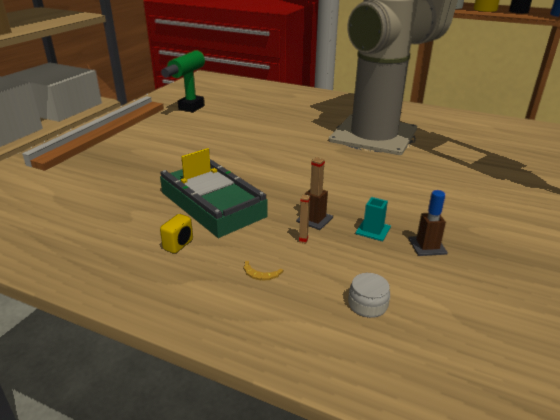

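View pics/top0.png

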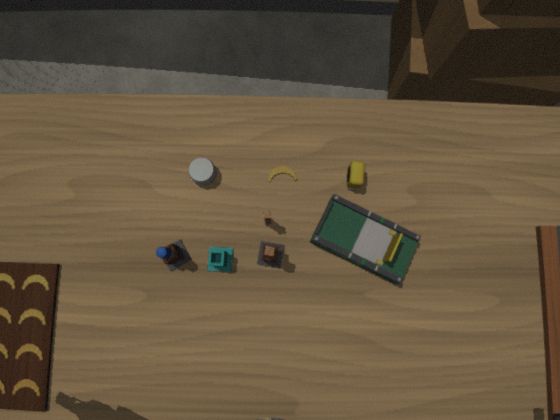

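View pics/wrist0.png

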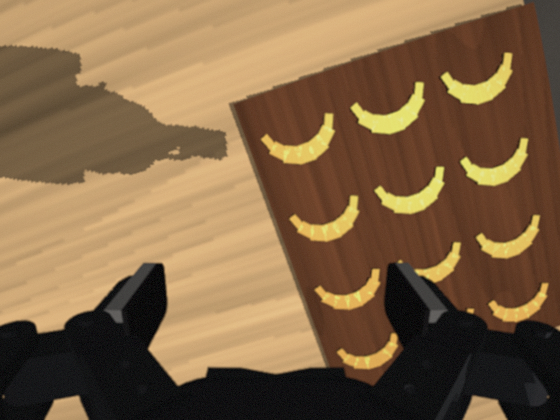

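Candidates for the stick are the tall banded bar in the dark holder at scene (317,180) / top (269,254) and the short free-standing banded bar at scene (304,220) / top (267,218). The larger one, in the dark holder, is meant. The turquoise holder at scene (375,217) and the file at (435,225) are not. I'll check this in a crop and measure.

```bash
python3 - <<'E'
from h import *
import pickle
F=pickle.load(open('f0.pkl','rb'))
t=F['top'];s=F['scene']
a=cv2.resize(t['color'][190:290,240:430],None,fx=4,fy=4,interpolation=cv2.INTER_CUBIC)
b=cv2.resize(s['color'][145:255,150:350],None,fx=4,fy=4,interpolation=cv2.INTER_CUBIC)
cv2.imwrite('pics/cropt.png',np.clip(a[:,:,::-1]*1.6,0,255)); cv2.imwrite('pics/crops.png',b[:,:,::-1])
for n in F:
    f=F[n];R=cv2.Rodrigues(np.array(f['rvec'],float))[0];print(n,-R.T@np.array(f['tvec']).ravel(),np.array(f['intrinsics'])[0,0])
C=cloud(t)
for (u,v) in [(269,254),(267,218),(268,224),(365,240),(340,225),(398,245),(282,170)]: print(u,v,C[v,u].round(4))
E
```

```text
scene [1.34688283 0.30531801 0.57422031] 480.2484388382529
top [ 0.46008135 -0.00631935  0.96834526] 379.9335282920477
wrist [0.13432147 0.58733785 0.37298874] 370.0096793965178
269 254 [0.5065 0.01   0.1441]
267 218 [0.5909 0.0172 0.1055]
268 224 [5.913e-01 1.710e-02 4.000e-04]
365 240 [ 0.5498 -0.2213  0.0496]
340 225 [ 0.5865 -0.1613  0.0432]
398 245 [ 0.5396 -0.3051  0.0418]
282 170 [ 0.7341 -0.0163  0.0055][ WARN:0@0.568] global loadsave.cpp:1063 imwrite_ Unsupported depth image for selected encoder is fallbacked to CV_8U.
```

View pics/cropt.png

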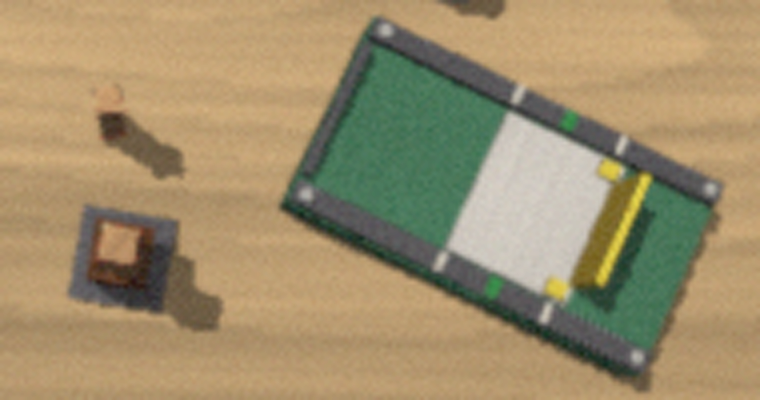

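View pics/crops.png

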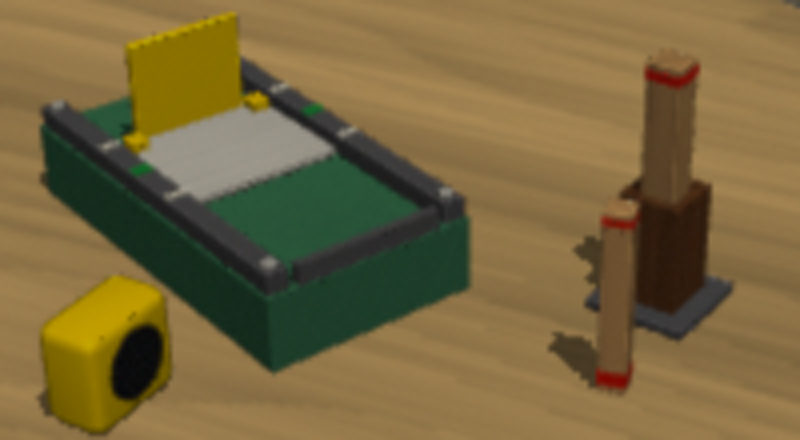

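```bash
cat > m.py <<'E'
from h import *
import pickle
F=pickle.load(open('f0.pkl','rb'))
t=F['top'];C=cloud(t)
def rect(m,name):
    P=C[m][:,:2].astype(np.float32)*1000
    r=cv2.minAreaRect(P); print(name,len(P),np.round(r[0],1),np.round(r[1],1),round(r[2],2)); return r
g=np.zeros(C.shape[:2],bool)
X,Y,Z=C[...,0],C[...,1],C[...,2]
reg=(X>.42)&(X<.68)&(Y<-.08)&(Y>-.38)
r=rect(reg&(Z>.05)&(Z<.064),'rails')
rect(reg&(Z>.035)&(Z<.064),'port')
print(reg.sum(), np.histogram(Z[reg],bins=np.arange(-.01,.13,.01)))
rect(reg&(Z>.085)&(Z<.12),'tab')
for (u,v) in [(386,30),(306,193),(710,188),(637,356)]:
    print('screw',onz(t,240+(u-1.5)/4,190+(v-1.5)/4,.059).round(4))
hsv=cv2.cvtColor(t['color'],cv2.COLOR_RGB2HSV)
ym=(hsv[...,0]>20)&(hsv[...,0]<35)&(hsv[...,1]>180)&reg
n,l,st,ce=cv2.connectedComponentsWithStats(ym.astype(np.uint8))
for i in range(1,n): 
    if st[i,4]>3: print(st[i],ce[i],onz(t,*ce[i],.058).round(4))
gm=(hsv[...,0]>50)&(hsv[...,0]<75)&(hsv[...,1]>180)&(hsv[...,2]>90)&reg
n,l,st,ce=cv2.connectedComponentsWithStats(gm.astype(np.uint8))
for i in range(1,n):
    if st[i,4]>3: print('g',st[i],ce[i],onz(t,*ce[i],.058).round(4))
rs=(abs(X-.51)<.06)&(abs(Y-.01)<.06)
rect(rs&(Z>.12),'sticktop')
rect(rs&(Z>.06)&(Z<.085),'rim')
rect(rs&(Z>.1),'stick>0.1')
rs2=(abs(X-.51)<.08)&(abs(Y-.01)<.08)
K=rs2&(cv2.cvtColor(t['color'],cv2.COLOR_RGB2HSV)[...,1]<70)&(Z<.05)&(X<.57)
rect(K,'foot')
rs=(abs(X-.591)<.04)&(abs(Y-.017)<.04)
rect(rs&(Z>.07),'small')
E
python3 m.py
```

```text
rails 1655 [ 554.8 -224.9] [237.6 129. ] 64.24
port 4964 [ 554.  -224.8] [240.5 130.6] 64.19
11588 (array([5353,  920,   48,   53,  128, 3214, 1634,   40,   32,   29,   34,
         98,    5,    0]), array([-0.01,  0.  ,  0.01,  0.02,  0.03,  0.04,  0.05,  0.06,  0.07,
        0.08,  0.09,  0.1 ,  0.11,  0.12,  0.13]))
tab 152 [ 528.8 -277.1] [ 7.7 69.9] 65.48
screw [ 0.6531 -0.1497  0.059 ]
screw [ 0.552  -0.1007  0.059 ]
screw [ 0.5592 -0.3476  0.059 ]
screw [ 0.4577 -0.2994  0.059 ]
[391 244   3   3   4] [391.75 244.75] [ 0.5385 -0.2845  0.058 ]
[389 247   2   4   4] [389.25 248.5 ] [ 0.5294 -0.2782  0.058 ]
[386 252   5   6  12] [388.   254.75] [ 0.5143 -0.2747  0.058 ]
sticktop 1058 [491.7   7.2] [65.5 20.9] 5.37
rim 117 [513.5   9.3] [35.9 35.8] 81.53
stick>0.1 1060 [491.7   7.2] [65.5 20.9] 5.37
foot 310 [513.9   9.7] [60.4 59.4] 81.5
small 58 [597.9  17.4] [14.7 13.9] 0.8
```

```bash
cat > m2.py <<'E'
from m import *
print('----')
rs=(abs(X-.51)<.035)&(abs(Y-.01)<.035)&(Z>.13)&(Z<.155)
r=rect(rs,'sticktop')
# image based on stick top plane z=.146
hs=hsv; m=(np.indices(X.shape)[1]>258)&(np.indices(X.shape)[1]<282)&(np.indices(X.shape)[0]>240)&(np.indices(X.shape)[0]<268)
print(np.unique(np.argwhere(rs)[:,0])[[0,-1]],np.unique(np.argwhere(rs)[:,1])[[0,-1]])
c=np.argwhere(rs).mean(0); print(onz(t,c[1],c[0],.146))
s=F['scene'];
cs=cloud(s); q=(abs(cs[...,0]-.51)<.03)&(abs(cs[...,1]-.01)<.03)
for z0,z1 in [(.08,.11),(.11,.14),(.14,.15)]:
    k=q&(cs[...,2]>z0)&(cs[...,2]<z1); print(k.sum(),cs[k].min(0).round(4),cs[k].max(0).round(4),cs[k].mean(0).round(4))
im=s['color'].copy()
print('stick center rim->top proj', proj(s,[[.5135,.0093,.146],[.5135,.0093,.076]]))
E
python3 m2.py | sed -n '/----/,$p'
```

```text
----
sticktop 92 [513.4   9.2] [20.3 20.1] 81.32
[246 256] [265 274]
[0.51302584 0.00912437 0.146     ]
156 [ 0.5064 -0.002   0.0802] [0.5309 0.0213 0.1099] [0.522  0.012  0.0949]
170 [ 0.5067 -0.0024  0.11  ] [0.5286 0.0217 0.1399] [0.5216 0.0118 0.1251]
70 [5.041e-01 1.000e-04 1.401e-01] [0.5269 0.021  0.1474] [0.518  0.0111 0.1438]
stick center rim->top proj [[317.81761162 158.51761966]
 [316.13411746 188.56321008]]
```

Call:
drive_tool(deltas=[[0,2.5,-4.4,0,2],[0,2.5,-4.4,0,2],[0,2.5,-4.4,0,2],[0,2.5,-4.4,0,2],[0,2.5,-4.4,0,2],[0,2.5,-4.4,0,0],[0,2.5,-4.4,0,0],[0,2.5,-4.4,0,0],[0,2.5,-4.4,0,0],[0,2.5,-4.4,0,0]], squeeze=40)

```text
clock: 1.4
tcp_pos: [0.4503, 0.1131, 0.2272]
tool_rot: [[-0.989, 0.149, -0.001], [0.149, 0.989, -0.004], [0.001, -0.004, -1.0]]
wrist_force: [0.0, 0.8, -0.4]
gripper_width: 0.997
```

Call:
drive_tool(deltas=[[0,2.5,-4.0,0,0],[0,2.5,-4.0,0,0],[0,1.3,-2.0,0,0],[0,0,0,0,0],[0,0,0,0,0]])

```text
clock: 2.02
tcp_pos: [0.5148, 0.0064, 0.2257]
tool_rot: [[-0.988, 0.154, -0.004], [0.154, 0.988, -0.004], [0.003, -0.004, -1.0]]
wrist_force: [-0.0, 0.4, -0.6]
gripper_width: 1.002
```

```bash
python3 - <<'E'
from h import *
s=read_state(); print(s['tcp_pos'],np.degrees(np.arctan2(s['tool_rot'][1][1],s['tool_rot'][0][1])))
f=grab_frame('wrist'); save(f,'w1.png')
C=cloud(f); m=(abs(C[...,0]-.513)<.03)&(abs(C[...,1]-.009)<.03)&(C[...,2]>.135)&(C[...,2]<.155)
print(m.sum(), cv2.minAreaRect((C[m][:,:2]*1000).astype(np.float32)), C[m][:,2].mean())
E
```

```text
[0.51478032 0.00637936 0.22569215] 81.12166404265483
1102 ((514.6553344726562, 9.264856338500977), (20.027179718017578, 21.059894561767578), 81.0311508178711) 0.14531790254240176
```

View pics/w1.png

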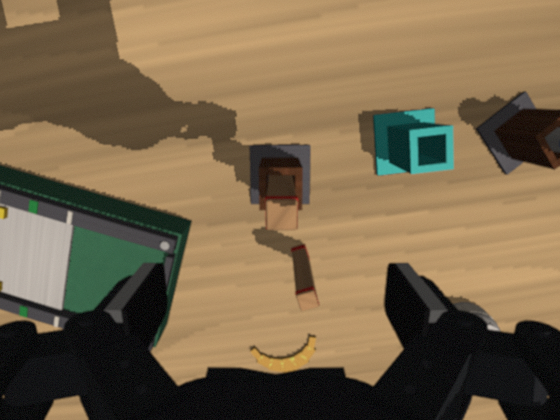

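The wrist view shows the stick's top face at (281,215), centred between the fingers, and the short bar is clear at (307,280). I'll descend onto the stick.

Call:
drive_tool(deltas=[[0,0,0.3,-3,0],[0,0,0,-3,0],[0,0,0,-3,0],[0,0,0,-2.5,0],[0,0,0,-1.5,0],[0,0,0,0,0]])

```text
clock: 2.82
tcp_pos: [0.5131, 0.0157, 0.094]
tool_rot: [[-0.989, 0.146, -0.0], [0.146, 0.989, -0.003], [-0.0, -0.003, -1.0]]
wrist_force: [-0.8, 0.2, 0.0]
gripper_width: 1.002
```

Call:
drive_tool(deltas=[[0,0.1,-0.6,-0.4,0],[0,0,0,0,0]])

```text
clock: 3.08
tcp_pos: [0.5154, 0.0097, 0.0918]
tool_rot: [[-0.989, 0.145, 0.003], [0.145, 0.989, -0.003], [-0.003, -0.003, -1.0]]
wrist_force: [-0.7, -0.1, 0.1]
gripper_width: 1.004
```

Call:
drive_tool(deltas=[[120,0,0,-0.2,0],[200,0,0,0,0],[255,0,0,0,0],[255,0,0,0,0],[255,0,0,0,0],[255,0,0,0,0],[255,0,0,0,0]], squeeze=50)

```text
clock: 3.95
tcp_pos: [0.5168, 0.0093, 0.0915]
tool_rot: [[-0.989, 0.146, 0.006], [0.146, 0.989, -0.004], [-0.006, -0.003, -1.0]]
wrist_force: [0.2, 0.2, 0.5]
gripper_width: 0.231
```

```bash
python3 - <<'E'
from h import *
f=grab_frame('scene'); cv2.imwrite('pics/s2.png',cv2.resize(f['color'][100:260,220:460,::-1],None,fx=3,fy=3))
E
```

```text
(no output)
```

View pics/s2.png

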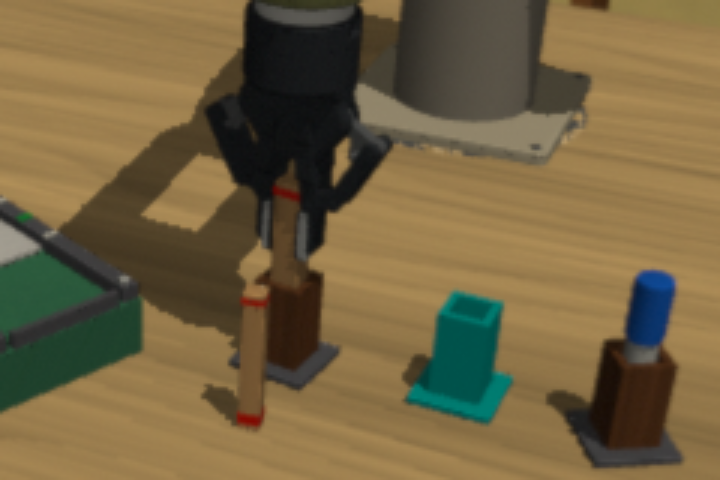

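Call:
drive_tool(deltas=[[255,0,0,0.8,0],[255,0,0,1,0],[255,0,0,1,0],[255,0,0,1,0]])

```text
clock: 4.5
tcp_pos: [0.5165, 0.0094, 0.1318]
tool_rot: [[-0.989, 0.146, 0.005], [0.146, 0.989, -0.003], [-0.006, -0.003, -1.0]]
wrist_force: [-0.5, 0.5, -0.9]
gripper_width: 0.228
```

Call:
drive_tool(deltas=[[255,0,0,1.2,0],[255,0,0,1.5,0],[255,0,0,2,0],[255,0,0,2.5,0],[255,0,0,2.5,0],[255,0,0,1,0],[255,0,0,0,0]])

```text
clock: 5.38
tcp_pos: [0.5171, 0.0093, 0.2478]
tool_rot: [[-0.989, 0.146, 0.009], [0.146, 0.989, -0.004], [-0.01, -0.002, -1.0]]
wrist_force: [-0.5, -1.3, -0.1]
gripper_width: 0.223
```

```bash
python3 - <<'E'
from h import *
f=grab_frame('scene'); cv2.imwrite('pics/s3.png',cv2.resize(f['color'][60:260,150:410,::-1],None,fx=3,fy=3))
E
```

```text
(no output)
```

View pics/s3.png

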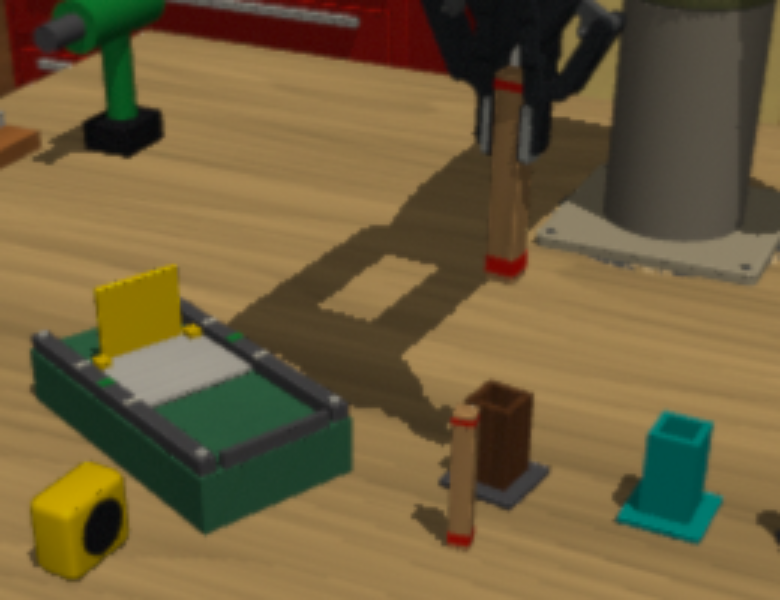

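Call:
drive_tool(deltas=[[255,0,-3,0,-2],[255,0,-4,0,-2.2],[255,0,-4,0,-2.2],[255,0,-4,0,-2.2],[255,0,-4,0,-2.2],[255,0,-4,0,-2.2],[255,0,-4,0,-2.2],[255,0,-3,0,-2],[255,0,-1,0,0],[255,0,0,0,0]])

```text
clock: 6.68
tcp_pos: [0.5096, -0.3064, 0.2314]
tool_rot: [[-0.899, 0.438, -0.011], [0.438, 0.899, 0.007], [0.013, 0.001, -1.0]]
wrist_force: [-0.0, 1.6, 0.0]
gripper_width: 0.228
```

```bash
cat > st.py <<'E'
from h import *
s=read_state(); p=s['tcp_pos'];a=np.radians(64.4);u=np.array([np.cos(a),np.sin(a)]);x=np.array([u[1],-u[0]])
d=p[:2]-np.array([.555,-.2246]); R=s['tool_rot']
print('clock',s['clock'],'tcp',p.round(4),'jaw',np.degrees(np.arctan2(R[1][1],R[0][1])).round(2),'z axis',np.array(R)[:,2].round(3),'port x,y mm',(d@x*1e3).round(1),(d@u*1e3).round(1),'F',np.round(s['wrist_force'],1),'F port x,y',np.round([s['wrist_force'][:2]@x,s['wrist_force'][:2]@u],1))
E
python3 st.py
```

```text
clock 6.675 tcp [ 0.5096 -0.3064  0.2314] jaw 64.03 z axis [-0.011  0.007 -1.   ] port x,y mm -5.6 -93.4 F [-0.   1.6  0. ] F port x,y [-0.7  1.4]
```

Call:
drive_tool(deltas=[[255,0.7,0.2,-1,0.3],[255,0,0,-2,0],[255,0,0,-2.5,0],[255,0,0,-2,0],[255,0,0,-1,0],[255,0,0,0,0]])

```text
clock: 7.42
tcp_pos: [0.5167, -0.2974, 0.1376]
tool_rot: [[-0.905, 0.426, -0.015], [0.426, 0.905, 0.01], [0.018, 0.003, -1.0]]
wrist_force: [-0.2, 0.3, 0.1]
gripper_width: 0.228
```

```bash
python3 st.py; python3 - <<'E'
from h import *
import pickle
f=grab_frame('scene'); cv2.imwrite('pics/s4.png',cv2.resize(f['color'][90:250,120:330,::-1],None,fx=3.5,fy=3.5))
g=grab_frame('top'); cv2.imwrite('pics/t4.png',cv2.resize(g['color'][180:300,300:440,::-1],None,fx=4,fy=4))
pickle.dump((f,g),open('f4.pkl','wb'))
E
```

```text
clock 7.425 tcp [ 0.5167 -0.2974  0.1376] jaw 64.79 z axis [-0.015  0.01  -1.   ] port x,y mm -3.1 -82.2 F [-0.2  0.3  0.1] F port x,y [-0.3  0.2]
```

View pics/s4.png

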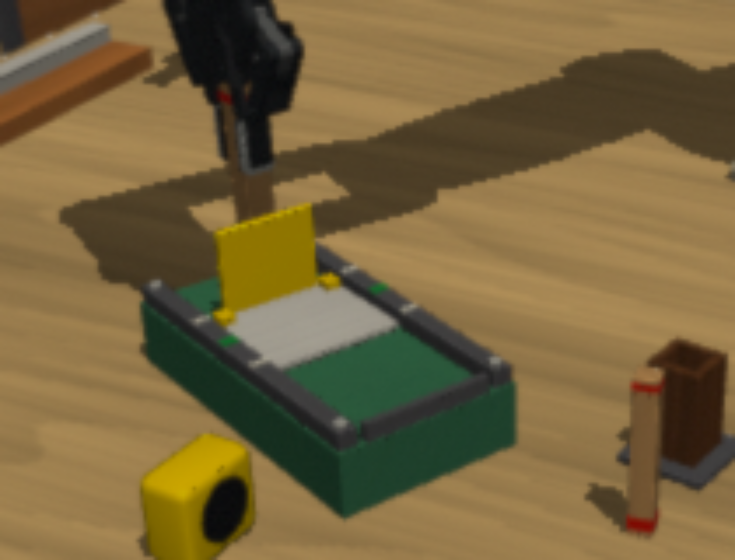

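View pics/t4.png

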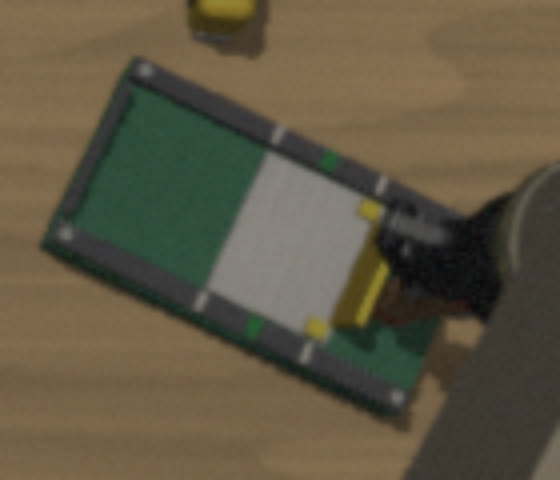

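```bash
python3 - <<'E'
from h import *
import pickle
f,g=pickle.load(open('f4.pkl','rb'))
for z in (.155,.159,.1625,.166,.17):
    q=proj(f,[[.5145+dx,.0093+dy,z] for dx,dy in [(0,0),(.0113,-.0083),(.0083,.0113)]]+[[.5145,.0093,z+.14]]); print(z,((q-[150,60])*3).round(1).tolist())
E
```

```text
0.155 [[503.6, 284.0], [485.9, 288.3], [515.0, 292.1], [515.1, 79.1]]
0.159 [[503.9, 278.6], [486.2, 282.9], [515.4, 286.7], [515.5, 72.8]]
0.1625 [[504.2, 273.9], [486.4, 278.1], [515.6, 281.9], [515.8, 67.2]]
0.166 [[504.4, 269.1], [486.7, 273.3], [515.9, 277.1], [516.1, 61.5]]
0.17 [[504.7, 263.6], [486.9, 267.8], [516.3, 271.5], [516.4, 55.1]]
```

```bash
python3 - <<'E'
import cv2
i=cv2.imread('pics/s3.png'); cv2.imwrite('pics/s3c.png',cv2.resize(i[40:300,440:580],None,fx=2.2,fy=2.2))
E
```

```text
(no output)
```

View pics/s3c.png

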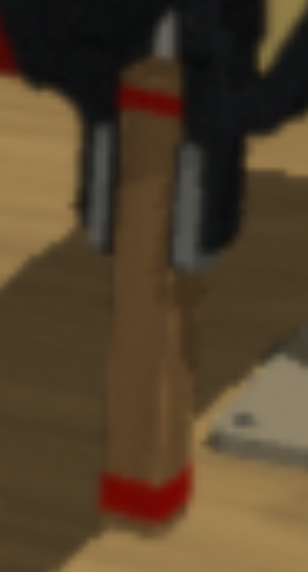

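Call:
drive_tool(deltas=[[255,0.4,-0.2,-0.4,-0.4],[255,0,0,0,0],[255,0.2,0.4,0,0],[255,0.2,0.4,0,0]])

```text
clock: 8.02
tcp_pos: [0.5273, -0.2931, 0.1377]
tool_rot: [[-0.901, 0.434, -0.009], [0.434, 0.901, 0.006], [0.011, 0.002, -1.0]]
wrist_force: [0.4, -0.5, -0.4]
gripper_width: 0.233
```

```bash
python3 st.py
```

```text
clock 8.025 tcp [ 0.5273 -0.2931  0.1377] jaw 64.3 z axis [-0.009  0.006 -1.   ] port x,y mm 4.6 -73.8 F [ 0.4 -0.5 -0.4] F port x,y [ 0.5 -0.3]
```

Call:
drive_tool(deltas=[[255,-0.2,0.1,-0.3,0],[255,0,0,-0.2,0],[255,0,0,0,0]])

```text
clock: 8.4
tcp_pos: [0.5253, -0.2915, 0.1324]
tool_rot: [[-0.901, 0.433, -0.009], [0.433, 0.901, 0.006], [0.011, 0.002, -1.0]]
wrist_force: [-0.1, 0.3, -0.7]
gripper_width: 0.231
```

```bash
python3 st.py
```

```text
clock 8.4 tcp [ 0.5253 -0.2915  0.1324] jaw 64.35 z axis [-0.009  0.006 -1.   ] port x,y mm 2.1 -73.2 F [-0.1  0.3 -0.7] F port x,y [-0.2  0.2]
```

Call:
drive_tool(deltas=[[255,0.2,0.4,0.1,0],[255,0.2,0.45,0,0],[255,0.2,0.45,0,0],[255,0.2,0.45,0,0],[255,0,0,0,0]])

```text
clock: 9.02
tcp_pos: [0.5332, -0.2743, 0.1333]
tool_rot: [[-0.901, 0.433, -0.01], [0.433, 0.901, 0.004], [0.011, -0.001, -1.0]]
wrist_force: [-1.0, -3.3, -2.0]
gripper_width: 0.23
```

```bash
python3 st.py; python3 - <<'E'
from h import *
f=grab_frame('scene'); cv2.imwrite('pics/s5.png',cv2.resize(f['color'][100:250,140:290,::-1],None,fx=4,fy=4))
g=grab_frame('top'); cv2.imwrite('pics/t5.png',cv2.resize(g['color'][180:300,300:440,::-1],None,fx=4,fy=4))
E
```

```text
clock 9.025 tcp [ 0.5332 -0.2743  0.1333] jaw 64.32 z axis [-0.01   0.004 -1.   ] port x,y mm 1.9 -54.3 F [-1.  -3.3 -2. ] F port x,y [ 0.6 -3.4]
```

View pics/s5.png

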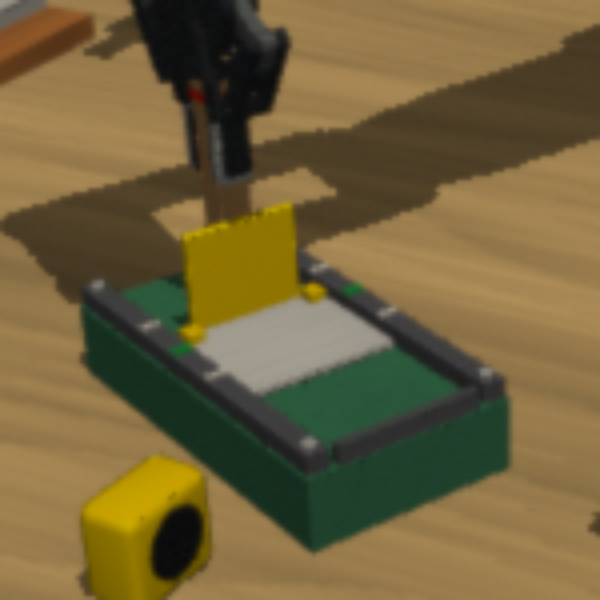

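View pics/t5.png

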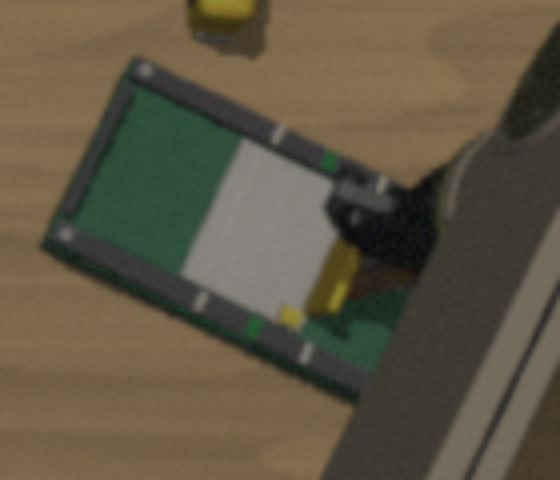

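Call:
drive_tool(deltas=[[255,0.2,0.45,0,0],[255,0.2,0.4,0,0],[255,0.2,0.4,0,0],[255,0,0,0,0]])

```text
clock: 9.62
tcp_pos: [0.5391, -0.2619, 0.1333]
tool_rot: [[-0.901, 0.434, -0.011], [0.434, 0.901, 0.003], [0.011, -0.002, -1.0]]
wrist_force: [-1.6, -4.8, -2.0]
gripper_width: 0.226
```

```bash
cat > look.py <<'E'
import sys
from h import *
k=sys.argv[1]
f=grab_frame('scene'); cv2.imwrite(f'pics/s{k}.png',cv2.resize(f['color'][150:220,150:270,::-1],None,fx=6,fy=6,interpolation=cv2.INTER_CUBIC))
g=grab_frame('top'); cv2.imwrite(f'pics/t{k}.png',cv2.resize(g['color'][200:290,330:420,::-1],None,fx=6,fy=6,interpolation=cv2.INTER_CUBIC))
# pointers / green marks in port y
a=np.radians(64.4);u=np.array([np.cos(a),np.sin(a)]);x=np.array([u[1],-u[0]])
for nm,F in (('scene',f),('top',g)):
    C=cloud(F); hsv=cv2.cvtColor(F['color'],cv2.COLOR_RGB2HSV)
    d=C[...,:2]-np.array([.555,-.2246]); px=d@x;py=d@u
    reg=(abs(px)<.075)&(abs(py)<.125)&(C[...,2]<.072)
    for c,lo,hi,s in (('yel',20,33,150),('grn',50,68,150)):
        m=reg&(hsv[...,0]>=lo)&(hsv[...,0]<=hi)&(hsv[...,1]>s)&((hsv[...,2]>95))&(C[...,2]>(.05 if c=='grn' else .045))
        n,l,st,ce=cv2.connectedComponentsWithStats(m.astype(np.uint8))
        for i in range(1,n):
            if st[i,4]>=4:
                w=onz(F,*ce[i],.058)[:2]-np.array([.555,-.2246]); print(nm,c,st[i,4],ce[i].round(1),'port mm',(w@x*1e3).round(1),(w@u*1e3).round(1))
E
python3 st.py; python3 look.py 6
```

```text
clock 9.625 tcp [ 0.5391 -0.2619  0.1333] jaw 64.27 z axis [-0.011  0.003 -1.   ] port x,y mm 1.8 -40.5 F [-1.6 -4.8 -2. ] F port x,y [ 0.7 -5. ]
scene yel 276 [204.5 176.7] port mm -0.6 -27.8
scene grn 7 [185.1 186.6] port mm 56.7 -15.3
top yel 10 [367.2 256. ] port mm -40.3 -18.7
```

View pics/s6.png

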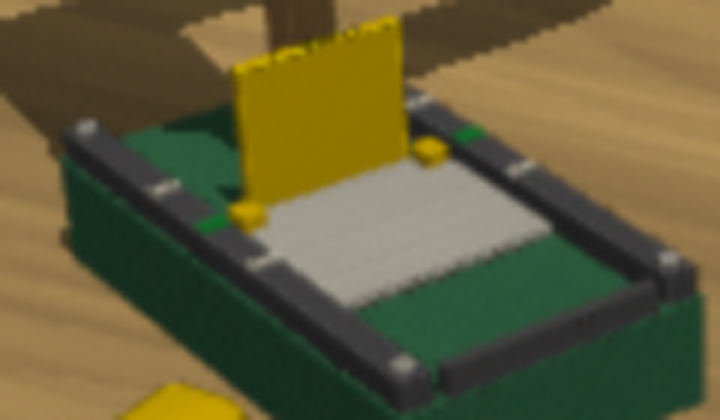

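View pics/t6.png

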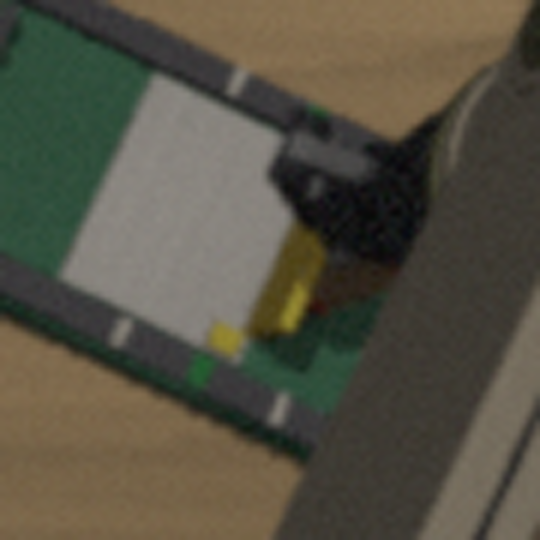

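```bash
python3 - <<'E'
from h import *
import pickle
F=pickle.load(open('f0.pkl','rb'));t=F['top'];s=F['scene']
a=np.radians(64.4);u=np.array([np.cos(a),np.sin(a)]);x=np.array([u[1],-u[0]])
def P(f,px,off,k,z=.058):
    q=onz(f,off[0]+(px[0]+.5)/k-.5,off[1]+(px[1]+.5)/k-.5,z)[:2]-[.555,-.2246]; return (q@x*1e3).round(1),(q@u*1e3).round(1)
print('t0 ptr',P(t,(557,290),(240,190),4),P(t,(609,171),(240,190),4),'closed',P(t,(546,312),(240,190),4),P(t,(622,144),(240,190),4),'green',P(t,(494,287),(240,190),4),P(t,(570,121),(240,190),4),'open',P(t,(441,262),(240,190),4),P(t,(518,95),(240,190),4))
o=(330,200)
print('t6 ptr',P(t,(226,338),o,6),'green',P(t,(201,369),o,6),'white',P(t,(121,331),o,6),P(t,(280,408),o,6))
o=(150,150)
print('s6 ptr',P(s,(249,215),o,6),P(s,(430,151),o,6),'green',P(s,(214,224),o,6),P(s,(468,134),o,6),'white',P(s,(163,188),o,6),P(s,(265,263),o,6),P(s,(420,102),o,6),P(s,(522,167),o,6))
E
```

```text
t0 ptr (np.float64(-41.1), np.float64(-50.2)) (np.float64(38.7), np.float64(-49.2)) closed (np.float64(-55.9), np.float64(-49.6)) (np.float64(57.5), np.float64(-49.7)) green (np.float64(-56.4), np.float64(-15.2)) (np.float64(56.0), np.float64(-15.1)) open (np.float64(-57.1), np.float64(19.7)) (np.float64(56.2), np.float64(20.2))
t6 ptr (np.float64(-40.1), np.float64(-18.7)) green (np.float64(-55.8), np.float64(-14.9)) white (np.float64(-56.5), np.float64(20.3)) (np.float64(-55.7), np.float64(-49.8))
s6 ptr (np.float64(43.9), np.float64(-11.7)) (np.float64(-35.5), np.float64(-12.3)) green (np.float64(57.3), np.float64(-13.8)) (np.float64(-54.6), np.float64(-14.8)) white (np.float64(58.2), np.float64(-49.5)) (np.float64(57.5), np.float64(22.2)) (np.float64(-55.3), np.float64(-49.0)) (np.float64(-55.4), np.float64(20.1))
```

```bash
python3 - <<'E'
from h import *
import pickle
F=pickle.load(open('f0.pkl','rb'));s=F['scene']
cv2.imwrite('pics/s0z.png',cv2.resize(s['color'][150:220,150:270,::-1],None,fx=6,fy=6,interpolation=cv2.INTER_CUBIC))
b=cv2.cvtColor(s['color'],cv2.COLOR_RGB2HSV)
E
```

```text
(no output)
```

View pics/s0z.png

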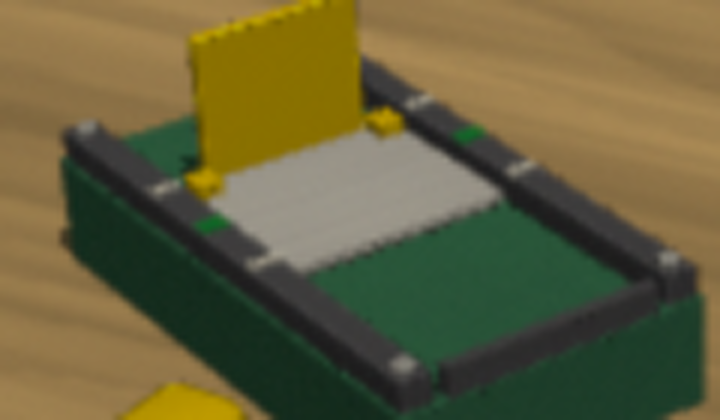

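Call:
drive_tool(deltas=[[255,0.15,0.3,0,0],[255,0.05,0.1,0,0],[255,0,0,0,0]])

```text
clock: 10.1
tcp_pos: [0.5407, -0.2586, 0.1334]
tool_rot: [[-0.9, 0.435, -0.011], [0.435, 0.901, 0.003], [0.011, -0.003, -1.0]]
wrist_force: [-1.9, -3.3, -1.9]
gripper_width: 0.225
```

```bash
python3 st.py; python3 look.py 7
```

```text
clock 10.1 tcp [ 0.5407 -0.2586  0.1334] jaw 64.23 z axis [-0.011  0.003 -1.   ] port x,y mm 1.8 -36.9 F [-1.9 -3.3 -1.9] F port x,y [-0.3 -3.8]
scene yel 275 [205.3 177.4] port mm -0.2 -24.1
scene grn 7 [185.1 186.6] port mm 56.7 -15.3
top yel 10 [365.4 255.3] port mm -40.8 -14.1
```

View pics/s7.png

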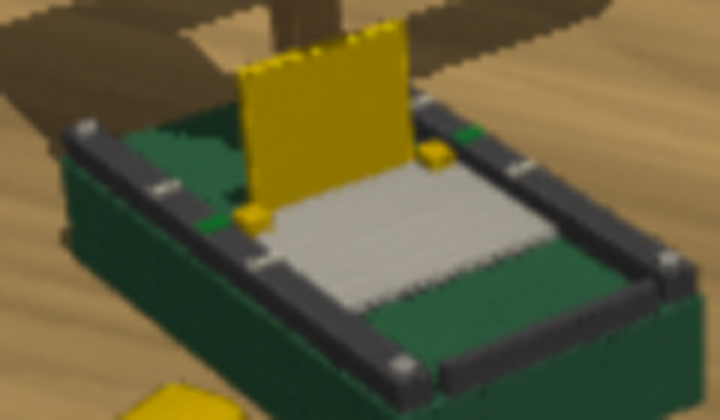

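View pics/t7.png

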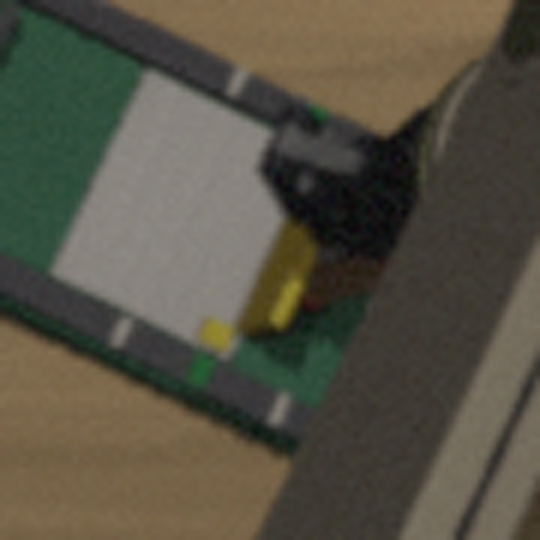

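```bash
cat > op.py <<'E'
from h import *
import pickle
F0=pickle.load(open('f0.pkl','rb'))
a=np.radians(64.4);u=np.array([np.cos(a),np.sin(a)]);x=np.array([u[1],-u[0]])
def tab(F):
    C=cloud(F); d=C[...,:2]-np.array([.555,-.2246]); px=d@x;py=d@u
    h=cv2.cvtColor(F['color'],cv2.COLOR_RGB2HSV)
    m=(abs(px)<.03)&(abs(py)<.12)&(C[...,2]>.065)&(C[...,2]<.105)&(h[...,0]>18)&(h[...,0]<35)&(h[...,1]>150)
    return np.median(py[m])*1e3,m.sum()
def edge(F):
    # leading edge of bright plate along line of the port centre, plate top z~.048
    g=cv2.cvtColor(F['color'],cv2.COLOR_RGB2HSV)[...,1].astype(np.float32); out=[]
    ys=np.arange(-.03,.1,.0005)
    for X in np.arange(-.03,.031,.005):
        P=[np.r_[np.array([.555,-.2246])+X*x+y*u,.048] for y in ys]; q=proj(F,P).astype(np.float32)
        p=cv2.remap(g,q[:,0],q[:,1],cv2.INTER_LINEAR).ravel(); mid=(p.min()+p.max())/2
        k=np.argmax(p>mid) if p[0]<mid else 0; out.append(ys[k]*1e3)
    return np.median(out)
f=grab_frame('scene');g=grab_frame('top')
print('tab0',tab(F0['scene']),'now',tab(f)); print('edge scene',edge(F0['scene']),edge(f),'top',edge(F0['top']),edge(g))
E
python3 op.py; python3 st.py
```

```text
tab0 (np.float64(-56.279420800587914), np.int64(372)) now (np.float64(-21.411646433067855), np.int64(385))
edge scene 25.50000000000005 -30.0 top 22.500000000000046 -30.0
clock 10.3 tcp [ 0.5407 -0.2587  0.1334] jaw 64.23 z axis [-0.011  0.003 -1.   ] port x,y mm 1.8 -36.9 F [-1.9 -4.3 -1.5] F port x,y [ 0.2 -4.7]
```

```bash
python3 - <<'E'
from h import *
f=grab_frame('scene'); save(f,'s9.png')
E
python3 op.py; python3 st.py
```

```text
tab0 (np.float64(-56.279420800587914), np.int64(372)) now (np.float64(-21.47914865517392), np.int64(382))
edge scene 25.50000000000005 -30.0 top 22.500000000000046 -30.0
clock 10.45 tcp [ 0.5407 -0.2586  0.1333] jaw 64.23 z axis [-0.011  0.003 -1.   ] port x,y mm 1.8 -36.9 F [-2.6 -4.5 -1.4] F port x,y [-0.4 -5.1]
```

View pics/s9.png

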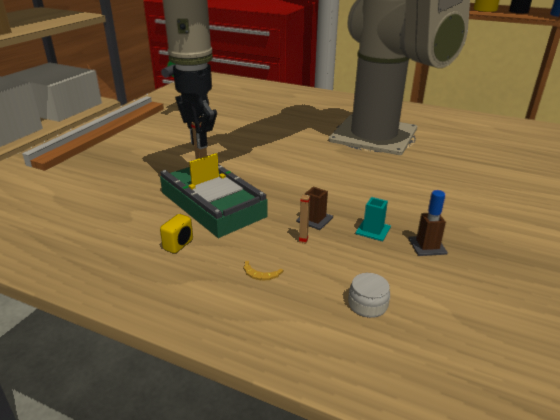

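The shutter holds steady at the green marks, about 34.8 mm open. The holder at (316,205) is empty. The tape (177,233), leaf (263,271), tin (370,294), file (432,222) and short bar (304,220) have not moved. Handing in.

```bash
python3 -c "
from h import *
print(ticket.hand_in())"; python3 st.py
```

```text
the job is handed in; nothing more can be done
None
the job is handed in; nothing more can be done
```

I pulled the larger stick from the dark holder and pushed the yellow tab with its lower part. I handed the job in at about 10.5 s, with the stick still gripped and pressing the tab.

**Opening:** the tab had moved 34.8–34.9 mm by depth, and the top view of the pointers gave about 35.5 mm, against the 35 mm target. Reading the pointers by eye in the scene view came out slightly lower, at 33–34.5 mm. The push force was about 4.7–5.1 N, where half open should take 4.8 N. The arm and shutter held still over the last 0.35 s.

**Foot height:** I put the foot about 3 mm clear of the deck. That comes from the gripper height and the grip on the stick, because the tab hid the foot in the last pictures.

**Other things:** the file, brass leaf, tape, wax tin and short decoy bar looked unmoved in the last picture. The fingertips stayed about 2 cm above the tab's top edge.

**Failed check:** an automatic measurement of the shutter's front edge gave no usable value (its search limit in both views), so I ignored it.

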